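# Unlock a burnishing wheel and turn it by hand to check it for rubbing

### The job

Pull the red-headed locking pin straight up out of the burnishing machine and stand it in the blue pot, foot down. Then lay a fingertip lightly on the flat cork face of the wheel (feel for its height, never press or push the machine harder than about 12 N) and drag the wheel round by hand the way of the arrow, anticlockwise seen from above, for at least one and a quarter turns in all, to check that it runs round without rubbing. Do not turn it backwards, leave the pin in the pot and the wheel still, and do not disturb the other things on the bench.

Things in the scene. Friction and masses are not known exactly. Their poses are not given: they have to be found in the camera images.
- machine: burnishing machine, fixed: grey block 210 x 210 mm, 40 mm high; motor box 80 x 120 mm, 110 mm high, centred 145 mm along the machine's +x. On the block a round aluminium wall (radius outside 94, inside 89 mm, top 78 mm above the bench) surrounds the wheel. Origin: centre of the block's underside, on the wheel's axis; z up. A yellow arrow on the block shows the way to turn
- spindle (a point): fixed point on the wheel's upright axis at the block's top, 40 mm above the bench. The wheel above it (radius 76 mm, smooth flat cork face, red radial stripe) has its face somewhere from 75 to 105 mm above the bench: that height differs each time and is not measured, so feel for it. It floats on a spring: yields at about 1 N, sinks 1 mm per 2 N, hits a hard stop after 5 mm (11 N)
- wheel (a joint): turn of the wheel in rad, about 0 at the start, growing anticlockwise seen from above (the arrow's way), counted on past 2 pi. With the pin in it rocks only about 0.1 rad. Bearing drag 0.13 N m: a fingertip dragging it round 50 mm from the axis must press down about 4 N or more so as not to slip, 6 to 7 N is comfortable. It stops as soon as it is not driven
- pin_head (a point): centre of the red round head (20 mm across, 34 mm tall) of the steel locking pin, on the pin's axis 121 mm above its foot; z runs from foot to head; head's underside 104 mm, top 138 mm above the foot. At the start it stands upright in the block's hole beside the wheel, 82.5 mm from the axis, foot 30 mm deep; raised 110 mm it clears the wheel and wall. About 90 g
- pin_foot (a point): lower end of the pin's 9 mm shaft, on its axis
- pot: blue ceramic pot that takes the pin, open at the top, loose: mouth radius 36 mm, wall 4 mm, 80 mm high, inner floor about 5 mm above its origin; origin under its centre, z up
- jar: white ceramic pot, same shape as the blue one (radius 36 mm, 80 mm high), origin under its centre; bystander
- spool: small wooden thread spool, 44 mm across, 50 mm high, standing, origin under its centre; bystander
- glue: white bottle with red cap, 52 mm across, 130 mm high, origin under its centre; bystander
- mallet: hammer with wooden handle, 240 mm long, lying along its x; bystander
- spanner: steel spanner, 170 mm long, lying along its x; bystander
- carton: small cardboard box 110 x 60 x 60 mm, origin under its centre; bystander
- tin: brass-coloured tin, 70 mm across, 45 mm high, origin under its centre; bystander

How it is judged:
On the way, in this order (a step that is already met when the one before it is completed fails the run):
1. the locking pin stands in the blue pot (horizontal distance between pin_foot and pot below 0.034 m and z of pin_foot in the frame of pot below 0.03 m and angle between pin_head's own z axis and vertical below 0.8 rad and angle between pot's own z axis and vertical below 0.15 rad), for 0.2 s.
2. the wheel has been turned by hand at least one and a quarter turns (7.8 rad) anticlockwise (value of joint wheel above 7.8 rad), for 0.2 s.
At the end, for the whole second after the job is handed in: The wheel has turned at least 7.8 rad anticlockwise from zero and is still (under 0.1 rad/s); the pin stands in the blue pot (foot within 34 mm of its axis, under 30 mm above its underside, leaning under 0.8 rad); the pot is upright (within 0.15 rad) and at rest (all of step 1 and value of joint wheel above 7.8 rad and velocity of joint wheel between -0.1 and 0.1 rad/s and linear speed of pot below 0.02 m/s); the robot touches nothing.
It fails at once if the robot presses on the machine or its wheel with more than 14 N (contact force between any of the fingers, the arm and machine above 14 N).
It fails at once if the wheel is turned backwards by more than 0.4 rad from its zero (value of joint wheel below -0.4 rad).
It fails at once if a bystander is moved by more than 30 mm (distance of any of jar, spool, glue, mallet, spanner, carton, tin from where it was at the start of the episode above 0.03 m).
It fails at once if the blue pot is moved by more than 50 mm (distance of pot from where it was at the start of the episode above 0.05 m).
It also fails if it takes over 72 s, if anything falls off the work surface, if the arm or the gripper's body presses on something with over 40 N, if the wrist force passes 120 N, or if a joint passes its speed limit or range.

### The arm

A 6-joint arm with a two-finger parallel gripper is mounted at the origin on the work surface. World frame = base frame: x ahead of the robot, y to its left, z up, the work surface at z = 0. Lengths are in m, angles in rad, forces in N, time in s.
With the tool pointing down it reaches from about 0.4 to 0.825 m from the base axis. Payload 7 kg.
Tool frame: the origin (TCP) lies midway between the tips of the shut fingers; the grasp point (between the pads) lies tcp_to_grasp behind it (tcp_to_grasp is the distance from the TCP to the grasp point, in m); z points along the fingers, y is the direction in which the jaws open and shut (so a half turn about z gives the same grasp; the last joint's range is limited). The gripper opens to 88 mm and grips with 3 to 60 N. Pads are 19 mm wide; open, the fingers measure 130 mm over their backs; the gripper's body (78 mm by 193 mm) begins 47 mm behind the grasp point.
Start: joints at [-0.87, 0.359, 0.012, 0, -1.224, -0.288], TCP at [0.271, -0.618, 0.227] pointing down, gripper open.
Joint ranges: [-3.07, 3.07], [-1.43, 2.12], [-1.02, 1.25], [-3.03, 1.67], [-3.05, -0], [-3.03, 3.03]. Speed limits (rad/s): [2.39, 2.39, 3.01, 3.14, 3.14, 3.14].

### API

Orientations are given as [roll, pitch, yaw] about the fixed x, y, z axes, in that order (R = Rz(yaw) Ry(pitch) Rx(roll)).
In Python, from bench import observe, snapshot, job_done, tcp_to_grasp gives the robot as it stands. The module is installed in compiled form; this text tells all that it offers.
- The arm moves only by the shell command python3 -m handwheel 'ROWS' [FORCE]. ROWS is JSON, a list that holds one entry, the list of rows, each a list of 5 numbers: the shift along the tool's x, y, z in m, then the turn about the tool's z in degrees, then the finger opening in m, from 0 to 0.0876. In form: [[[x, y, z, turn, fingers], ...]]. A call has 1 to 20 rows; each row is the pose to reach, as a shift and turn from the pose commanded when the call began, along the tool's axes at that moment; what a row does not reach only later rows make up. A row lasts 1/12 s, in which the tool goes at most 41.7 mm and 7.16 degrees, less where a joint would pass 70% of its speed; a pose out of reach is approached as far as the arm can. A call with a gripper value outside its range is refused whole. The fingers move at their own pace and stop on an object; FORCE is the grip in N (left out, the last holds). Time passes only in rows, so rows that repeat a pose let the fingers close. It gives the time, the measured TCP pose, the force and the opening at its end, in the units of the state.
- observe(): the state, without advancing time (a new reading comes with each control period).
- snapshot(name): name is "scene" or "top" or "wrist"; returns a dict with "image" (480x640x3 uint8, red, green, blue), "camera_matrix" (3x3 intrinsics, pixels), "k1" (the pictures are not rectified: a ray, as slopes to the right and down, at radius r is drawn at 1 + k1 r^2 times it, then the intrinsics apply), "position" and "rotation" of the camera in the world; the wrist camera has in their place "T_tool_cam" (4x4, takes a point from camera to tool coordinates, whose origin is the TCP and whose axes are the flange's). Camera axes: x right, y up, looking along -z (the intrinsics and any distortion apply to the point x, -y, -z); pixel columns grow to the right and rows downward; lengths in m; the calibration is good to about 2 mm. A picture is of the moment at which its call begins: read the wrist's pose just before it. There is no depth.
- job_done(): hands the job in, once; it reports no verdict.
The state is a dict: "t": time; "joint_pos": joint angles; "dq": joint speeds; "joint_torque": joint torques, N m; "eef_pos": TCP position; "ee_rot": TCP orientation; "wrist_force": force on the tool from outside, world axes, zero at the start; "wrist_torque": the same for the moment, N m; "finger_gap": finger opening in m.
Only numpy, scipy, OpenCV 4.12 (cv2) and the standard library are available. Lean on these libraries where they do the work, as an engineer would, in place of code of your own. Each camera call takes 0.05 s, during which the arm holds its last target.

## Working session

There is one attempt and no reset: what is moved stays moved. The work goes in short steps, Python scripts to look and compute and a shell command to move; the robot and the scene stay as the last step left them, time stands still between calls to the robot, and variables do not carry over. Pictures are saved under pics/ and viewed, and the job is handed in when it is done.

```bash
mkdir -p pics; ls; python3 - <<'E'
from bench import observe, snapshot, tcp_to_grasp
import cv2
print(tcp_to_grasp); s=observe(); print(s)
for n in("scene","top","wrist"):
    d=snapshot(n); cv2.imwrite(f"pics/{n}0.png",d["image"][:,:,::-1]); print(n,{k:v for k,v in d.items() if k!="image"})
E
```

```text
pics
0.0188
{'t': 0.0, 'joint_pos': array([-8.69878015e-01,  3.59341445e-01,  1.10399724e-02, -3.51267357e-04,
       -1.22406864e+00, -2.88129930e-01]), 'dq': array([ 0.00110923,  0.0013619 ,  0.00075729, -0.00029934,  0.00062229,
       -0.0009945 ]), 'joint_torque': array([ 5.36458665e-04, -5.82726073e+01,  2.93063325e+01,  6.99733302e+00,
        6.89477936e-03, -1.80313100e-04]), 'eef_pos': array([ 0.27058315, -0.61785722,  0.22564364]), 'ee_rot': array([ 3.13998990e+00, -1.30647565e-04, -2.72892379e+00]), 'wrist_force': array([0.1961799 , 0.21955439, 0.18594275]), 'wrist_torque': array([0.01122353, 0.02023093, 0.04725494]), 'finger_gap': 0.08739810748411617}
scene {'camera_matrix': array([[495.58014058,   0.        , 317.71992329],
       [  0.        , 495.58014058, 242.79452039],
       [  0.        ,   0.        ,   1.        ]]), 'k1': -0.05755148161388399, 'position': array([ 1.0950261 , -0.18691439,  0.95405645]), 'rotation': array([0.61381193, 0.00369718, 1.27726952])}
top {'camera_matrix': array([[553.98130969,   0.        , 327.36389526],
       [  0.        , 553.98130969, 245.51474369],
       [  0.        ,   0.        ,   1.        ]]), 'k1': -0.175648076918075, 'position': array([0.32260719, 0.01962997, 1.5300663 ]), 'rotation': array([ 0.12834003, -0.00165861, -1.58151754])}
wrist {'camera_matrix': array([[340.02941687,   0.        , 326.27914528],
       [  0.        , 340.02941687, 243.12367007],
       [  0.        ,   0.        ,   1.        ]]), 'k1': -0.02949831598029932, 'T_tool_cam': array([[-6.01348500e-04,  9.69196283e-01,  2.46288861e-01,
         6.54114006e-02],
       [ 9.99999489e-01,  7.82972794e-04, -6.39517876e-04,
         3.35261874e-04],
       [-8.12655826e-04,  2.46288350e-01, -9.69196259e-01,
        -1.58334278e-01],
       [ 0.00000000e+00,  0.00000000e+00,  0.00000000e+00,
         1.00000000e+00]])}
```

View pics/scene0.png

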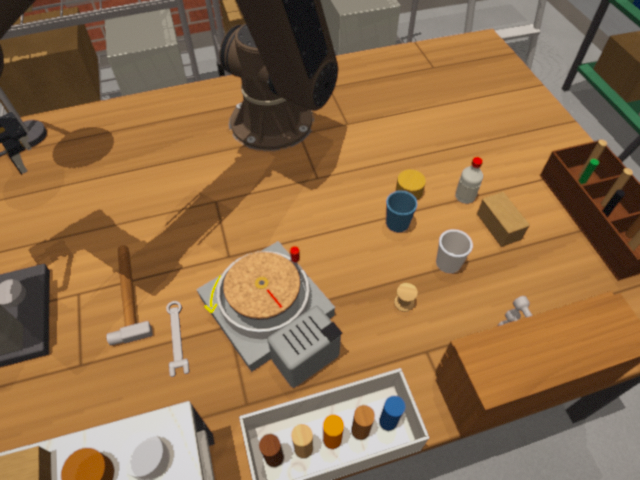

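View pics/top0.png

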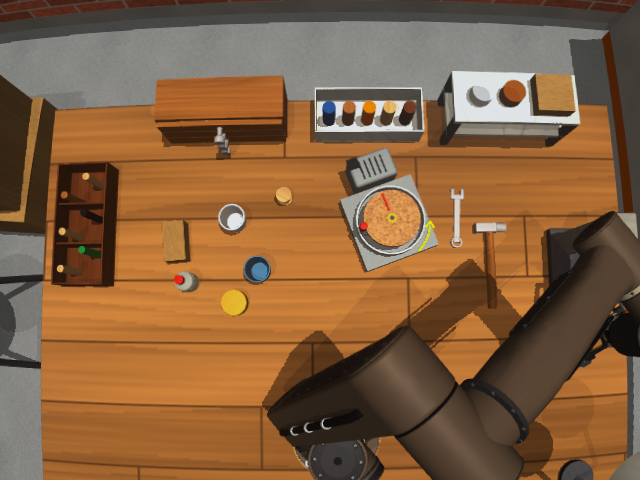

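View pics/wrist0.png

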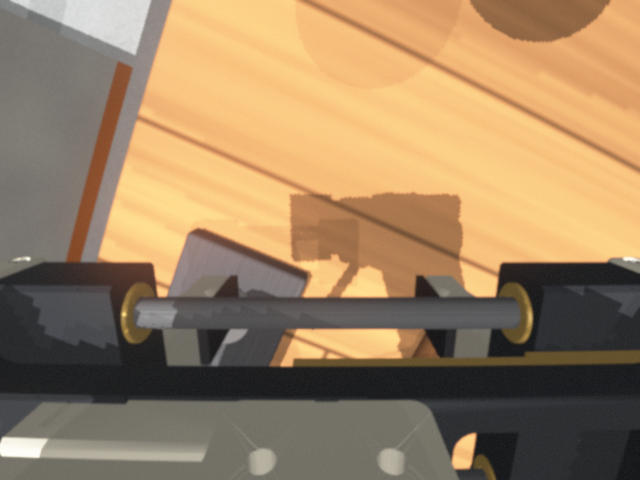

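The scene picture shows the red pin head at about (295,254), the blue pot at (401,212) and the wheel hub at (262,283). In the top view the head is at (364,227), the pot at (257,270) and the hub at (391,218). I'll measure these from both views.

```bash
cat > h.py <<'E'
import numpy as np, cv2
from scipy.spatial.transform import Rotation as R
from bench import observe, snapshot, tcp_to_grasp
def pose(d,s=None):
    if "T_tool_cam" in d:
        T=np.eye(4);T[:3,:3]=R.from_euler('xyz',s['ee_rot']).as_matrix();T[:3,3]=s['eef_pos']
        T=T@d["T_tool_cam"];return T[:3,:3],T[:3,3]
    return R.from_euler('xyz',d['rotation']).as_matrix(),d['position']
def ray(d,uv,s=None):
    K=d["camera_matrix"];k=d["k1"]
    q=np.array([(uv[0]-K[0,2])/K[0,0],(uv[1]-K[1,2])/K[1,1]]);p=q.copy()
    for _ in range(30):p=q/(1+k*(p@p))
    A,o=pose(d,s);v=A@np.array([p[0],-p[1],-1.]);return o,v/np.linalg.norm(v)
def plane(d,uv,z,s=None):
    o,v=ray(d,uv,s);return o+v*(z-o[2])/v[2]
def tri(a,b):
    (o1,v1),(o2,v2)=a,b
    t=np.linalg.lstsq(np.c_[v1,-v2],o2-o1,rcond=None)[0]
    p,q=o1+t[0]*v1,o2+t[1]*v2;return (p+q)/2,np.linalg.norm(p-q)
def blobs(m,mn=8):
    n,l,st,c=cv2.connectedComponentsWithStats(m.astype(np.uint8))
    return [(c[i].round(1).tolist(),st[i].tolist()) for i in range(1,n) if st[i,4]>=mn]
def hsv(d): return cv2.cvtColor(d["image"],cv2.COLOR_RGB2HSV)
def red(d):
    h=hsv(d);return ((h[...,0]<6)|(h[...,0]>174))&(h[...,1]>190)&(h[...,2]>90)
def blue(d):
    h=hsv(d);return (h[...,0]>95)&(h[...,0]<115)&(h[...,1]>120)
def yellow(d):
    h=hsv(d);return (h[...,0]>24)&(h[...,0]<33)&(h[...,1]>150)&(h[...,2]>110)
E
python3 - <<'E'
from h import *
for n in("scene","top"):
    d=snapshot(n)
    for f in (red,blue,yellow): print(n,f.__name__,blobs(f(d)))
    x,y=(240,180) if n=="scene" else (230,140)
    x2,y2=(480,390) if n=="scene" else (480,290)
    c=d["image"][y:y2,x:x2]; s=3 if n=="scene" else 3
    cv2.imwrite(f"pics/{n}1.png",cv2.resize(c,None,fx=s,fy=s)[:600,:800,::-1])
E
```

```text
scene red [([476.7, 162.0], [473, 158, 9, 9, 68]), ([294.5, 253.8], [291, 247, 8, 15, 95])]
scene blue [([636.6, 3.1], [633, 0, 7, 9, 44]), ([402.5, 195.9], [399, 193, 8, 6, 16]), ([411.5, 199.4], [409, 195, 6, 9, 14]), ([405.7, 204.7], [402, 200, 8, 11, 31]), ([395.7, 206.8], [390, 203, 13, 9, 38]), ([411.2, 207.5], [409, 205, 5, 6, 13]), ([399.5, 222.2], [388, 215, 21, 16, 100]), ([391.7, 412.2], [380, 397, 25, 33, 551])]
scene yellow [([212.1, 298.5], [204, 275, 17, 38, 123])]
top red [([385.1, 201.6], [381, 194, 9, 17, 35]), ([363.1, 225.7], [360, 222, 8, 8, 47]), ([178.2, 279.2], [174, 275, 9, 9, 67])]
top blue [([328.6, 107.2], [323, 101, 12, 13, 128]), ([259.7, 271.3], [252, 263, 18, 19, 234])]
top yellow [([427.0, 233.1], [418, 221, 17, 30, 87])]
```

View pics/scene1.png

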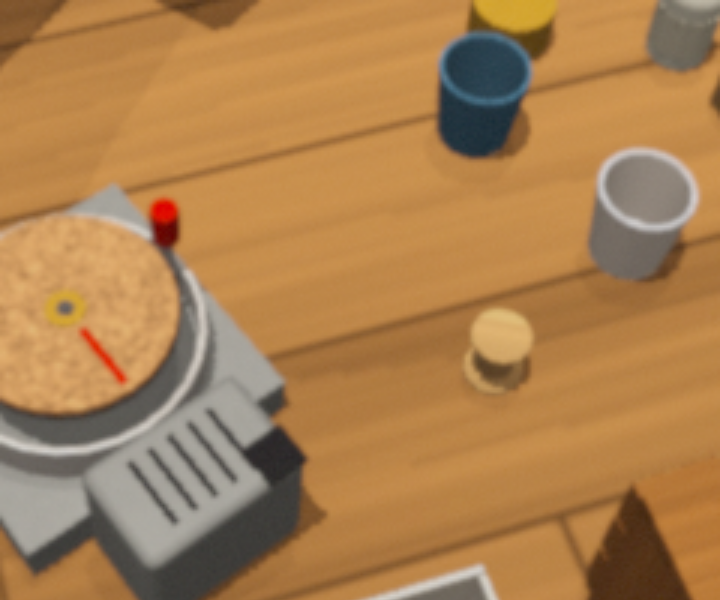

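View pics/top1.png

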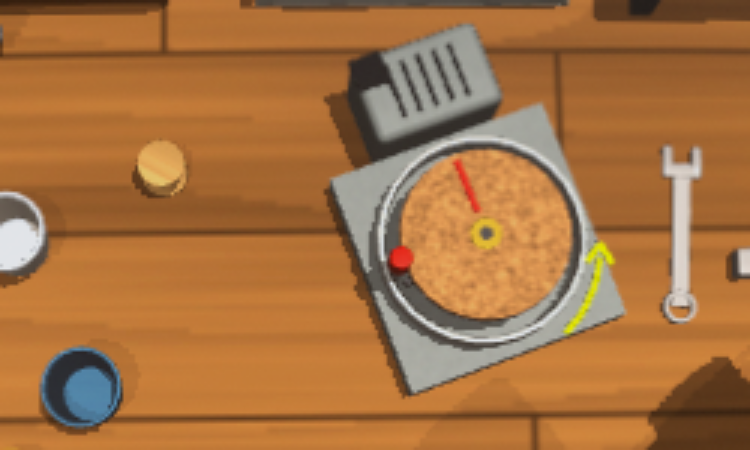

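```bash
python3 - <<'E'
from h import *
S=snapshot("scene");T=snapshot("top")
for n,a,b,z in [("hub",(261.5,282.5),(391.8,217.5),.09),("headtop",(294.6,250.3),(363.6,226.1),.148),("pot",(401.7,202.7),(257,269),.08),("jar",(240+645/3-.3,180+189/3),(231.7,217),.08)]:
    print(n,plane(S,a,z).round(4),plane(T,b,z).round(4),[np.round(x,4) for x in tri(ray(S,a),ray(T,b))])
# block corners in top (z=.04): 
P=[(333,182),(541,104),(624,312),(410,394)]
q=np.array([plane(T,(230+x/3-.3,140+y/3-.3),.04) for x,y in P]);print(q.round(4),q.mean(0))
W=np.array([plane(T,(230+481/3-.3,140+239/3-.3),.078)]);print("wall",W)
E
```

```text
hub [ 0.5722 -0.151   0.09  ] [ 0.5814 -0.1561  0.09  ] [array([ 0.5794, -0.153 ,  0.1026]), np.float64(0.0031)]
headtop [ 0.5545 -0.0742  0.148 ] [ 0.5495 -0.0768  0.148 ] [array([ 0.5507, -0.0753,  0.1431]), np.float64(0.0037)]
pot [0.4531 0.2047 0.08  ] [0.4493 0.2011 0.08  ] [array([0.4504, 0.2037, 0.0771]), np.float64(0.0047)]
jar [0.5916 0.2715 0.08  ] [0.5892 0.27   0.08  ] [array([0.5901, 0.2714, 0.078 ]), np.float64(0.0024)]
[[ 0.6394 -0.0228  0.04  ]
 [ 0.7117 -0.2167  0.04  ]
 [ 0.5167 -0.2865  0.04  ]
 [ 0.4443 -0.0894  0.04  ]] [ 0.57803031 -0.15387653  0.04      ]
wall [[ 0.57850663 -0.15265325  0.078     ]]
```

```bash
cat >> h.py <<'E'
def shift(target,s=None):
    s=s or observe();A=R.from_euler('xyz',s['ee_rot']).as_matrix()
    return (A.T@(np.array(target)-s['eef_pos'])).round(4)
def proj(d,p,s=None):
    A,o=pose(d,s);q=A.T@(np.array(p)-o);q=np.array([q[0],-q[1]])/-q[2]
    q=q*(1+d["k1"]*(q@q));K=d["camera_matrix"];return np.array([K[0,0]*q[0]+K[0,2],K[1,1]*q[1]+K[1,2]])
E
python3 - <<'E'
from h import *
print(shift([.552,-.0755,.225]))
s=observe();d=snapshot("wrist");print(proj(d,s['eef_pos'],s))
E
```

```text
[-0.4754  0.3843  0.0014]
[325.42870925 292.02426271]
```

```bash
python3 -m handwheel '[[[-0.4754,0.3843,0.001,0,0.06],[-0.4754,0.3843,0.001,0,0.06],[-0.4754,0.3843,0.001,0,0.06],[-0.4754,0.3843,0.001,0,0.06],[-0.4754,0.3843,0.001,0,0.06],[-0.4754,0.3843,0.001,0,0.06],[-0.4754,0.3843,0.001,0,0.06],[-0.4754,0.3843,0.001,0,0.06],[-0.4754,0.3843,0.001,0,0.06],[-0.4754,0.3843,0.001,0,0.06],[-0.4754,0.3843,0.001,0,0.06],[-0.4754,0.3843,0.001,0,0.06],[-0.4754,0.3843,0.001,0,0.06],[-0.4754,0.3843,0.001,0,0.06],[-0.4754,0.3843,0.001,0,0.06],[-0.4754,0.3843,0.001,0,0.06],[-0.4754,0.3843,0.001,0,0.06],[-0.4754,0.3843,0.001,0,0.06]]]'; python3 - <<'E'
from h import *
s=observe();d=snapshot("wrist");cv2.imwrite("pics/w1.png",d["image"][:,:,::-1]);print(s['t'],s['eef_pos'],s['ee_rot'],s['wrist_force'])
b=blobs(red(d),30);print(b)
for c,_ in b: print(plane(d,c,.148,s))
print(proj(d,[.552,-.0755,.148],s),proj(d,[.579,-.153,.1],s))
E
```

```text
t: 1.9
eef_pos: [0.5518, -0.0755, 0.2254]
ee_rot: [3.141, -0.0, -2.728]
wrist_force: [-0.4, -0.7, -0.3]
finger_gap: 0.0601
1.9 [ 0.55180598 -0.07551234  0.22544349] [ 3.14147476e+00 -4.03276933e-04 -2.72815263e+00] [-0.38517648 -0.73862996 -0.26282787]
[]
[325.49727228 250.8148517 ] [229.72176043 228.57862072]
```

View pics/w1.png

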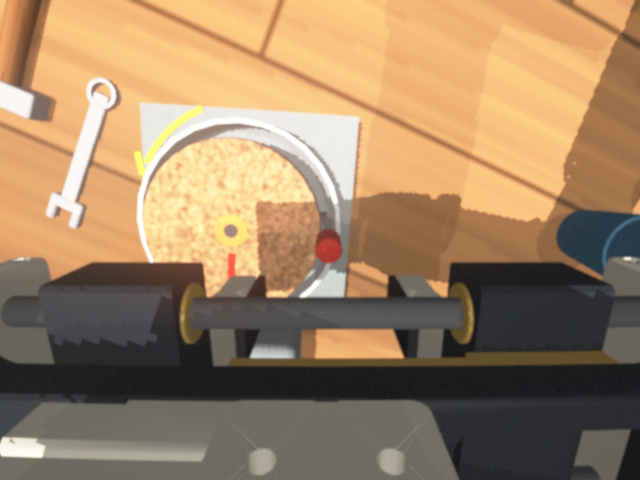

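```bash
python3 - <<'E'
from h import *
s=observe();d=snapshot("wrist");h=hsv(d);m=((h[...,0]<6)|(h[...,0]>174))&(h[...,1]>150)&(h[...,2]>60)
print(blobs(m,30)); cv2.imwrite("pics/w2.png",cv2.resize(d["image"][180:300,180:380],None,fx=4,fy=4)[:,:,::-1])
for uv,z in [((328,252),.148),((231,230.5),.1)]: print(plane(d,uv,z,s))
E
```

```text
[([328.5, 248.0], [316, 232, 26, 31, 584]), ([231.5, 265.2], [229, 255, 7, 22, 128])]
[ 0.55197412 -0.07400713  0.148     ]
[ 0.57997038 -0.15199978  0.1       ]
```

View pics/w2.png

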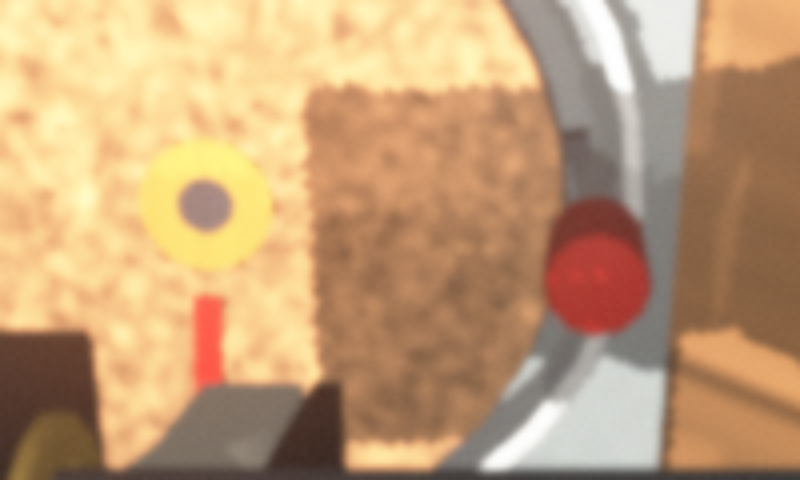

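The wrist view shows the cap at about (329.5,250.7) and the hub at (231,231). That puts the head about 1.5 mm further along tool y. I'll descend over the head.

```bash
python3 -m handwheel '[[[0,0.0016,0.04,0,0.06],[0,0.0016,0.07,0,0.06],[0,0.0016,0.09,0,0.06],[0,0.0016,0.10,0,0.06],[0,0.0016,0.108,0,0.06],[0,0.0016,0.108,0,0.06],[0,0.0016,0.108,0,0.06]]]' 20
python3 - <<'E'
from h import *
s=observe();d=snapshot("wrist");cv2.imwrite("pics/w3.png",d["image"][:,:,::-1]);print(s['eef_pos'],s['wrist_force'])
E
```

```text
t: 2.58
eef_pos: [0.552, -0.0745, 0.1184]
ee_rot: [-3.141, 0.001, -2.729]
wrist_force: [0.4, 0.2, 0.2]
finger_gap: 0.0595
[ 0.55195107 -0.07448144  0.11840767] [0.41833838 0.17010424 0.16368296]
```

View pics/w3.png

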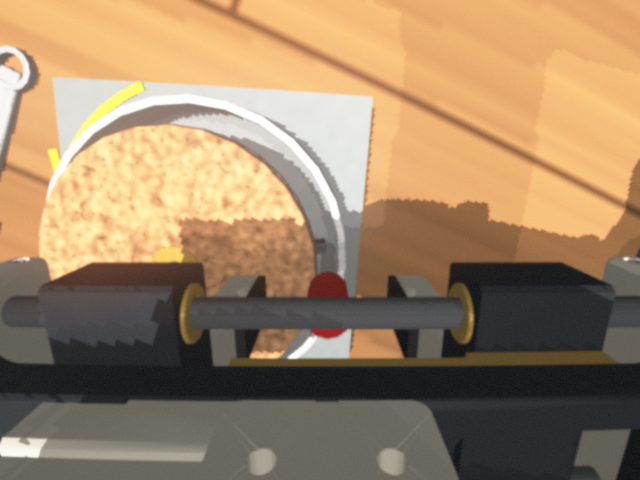

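The head at (328,305) sits midway between the pads, which are at 265 and 390. Closing now.

```bash
python3 -m handwheel '[[[0,0,0.002,0,0.015],[0,0,0.002,0,0.015],[0,0,0.002,0,0.015],[0,0,0.002,0,0.015],[0,0,0.002,0,0.015],[0,0,0.002,0,0.015]]]' 20
```

```text
t: 3.13
eef_pos: [0.5515, -0.074, 0.1157]
ee_rot: [-3.142, 0.0, -2.729]
wrist_force: [-0.2, -0.4, 0.3]
finger_gap: 0.0257
```

```bash
python3 -m handwheel '[[[0,0,0,0,0.01],[0,0,0,0,0.01],[0,0,0,0,0.01]]]' 30; python3 -m handwheel '[[[0,0,-0.005,0,0.01],[0,0,-0.012,0,0.01],[0,0,-0.02,0,0.01],[0,0,-0.03,0,0.01]]]' 30
```

```text
t: 3.38
eef_pos: [0.5515, -0.0741, 0.1156]
ee_rot: [-3.142, 0.0, -2.729]
wrist_force: [-0.1, -0.8, 1.0]
finger_gap: 0.0195
t: 3.72
eef_pos: [0.5513, -0.0741, 0.1463]
ee_rot: [3.141, -0.0, -2.729]
wrist_force: [0.4, -0.5, -1.3]
finger_gap: 0.0197
```

```bash
python3 -m handwheel '[[[0,0,-0.02,0,0.01],[0,0,-0.05,0,0.01],[0,0,-0.08,0,0.01],[0,0,-0.105,0,0.01],[0,0,-0.11,0,0.01]]]' 30;  python3 - <<'E'
from h import *
s=observe();d=snapshot("wrist");cv2.imwrite("pics/w4.png",d["image"][:,:,::-1]);print(s['eef_pos'],s['wrist_force'])
print(shift([.451,.203,.255]))
d=snapshot("scene");cv2.imwrite("pics/s4.png",d["image"][:,:,::-1])
E
```

```text
t: 4.13
eef_pos: [0.5535, -0.0743, 0.2618]
ee_rot: [-3.138, 0.008, -2.728]
wrist_force: [0.8, 0.4, -1.1]
finger_gap: 0.0192
[ 0.55351791 -0.07429663  0.26180716] [ 0.84168192  0.41998437 -1.07475262]
[-0.0177  0.2948  0.005 ]
```

View pics/w4.png

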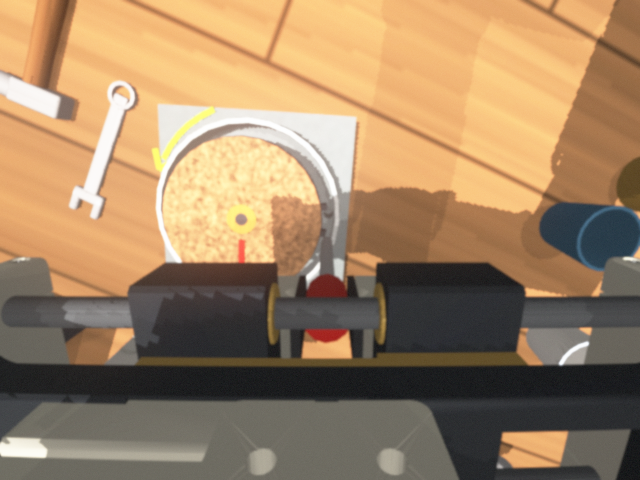

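View pics/s4.png

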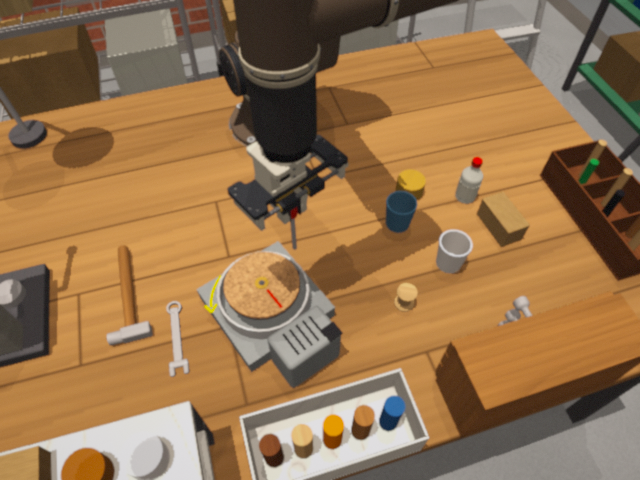

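The pin is held upright and its foot is clear of the machine at about (295,248) in the scene view. The pot's rim is at about (609,238) in the wrist view. Next I'll carry the pin over to the pot.

```bash
python3 -m handwheel '[[[-0.0015,0.025,0.004,0,0.01],[-0.004,0.06,0.004,0,0.01],[-0.006,0.1,0.004,0,0.01],[-0.008,0.14,0.004,0,0.01],[-0.011,0.18,0.004,0,0.01],[-0.013,0.22,0.004,0,0.01],[-0.016,0.255,0.004,0,0.01],[-0.017,0.28,0.004,0,0.01],[-0.0177,0.2948,0.004,0,0.01],[-0.0177,0.2948,0.004,0,0.01],[-0.0177,0.2948,0.004,0,0.01]]]' 30;  python3 - <<'E'
from h import *
s=observe();d=snapshot("wrist");cv2.imwrite("pics/w5.png",d["image"][:,:,::-1]);print(s['eef_pos'],s['wrist_force'])
print(shift([.451,.203,.255]),proj(d,[.451,.203,.08],s),proj(d,[.451,.203,.145],s))
d=snapshot("scene");cv2.imwrite("pics/s5.png",cv2.resize(d["image"][80:280,280:540],None,fx=3,fy=3)[:,:,::-1])
d=snapshot("top");cv2.imwrite("pics/t5.png",cv2.resize(d["image"][180:330,150:350],None,fx=4,fy=4)[:,:,::-1])
E
```

```text
t: 5.15
eef_pos: [0.4485, 0.2034, 0.2506]
ee_rot: [-3.141, -0.002, -2.727]
wrist_force: [-0.2, -0.2, -0.4]
finger_gap: 0.0193
[0.44849858 0.20338179 0.25062463] [-0.18807293 -0.24489441 -0.36755452]
[-0.0021 -0.0007 -0.0042] [324.40752871 227.6635797 ] [324.00664359 243.92213032]
```

View pics/w5.png

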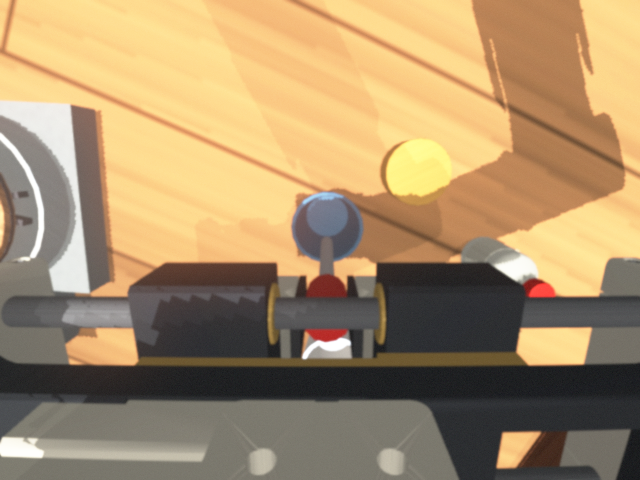

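View pics/s5.png

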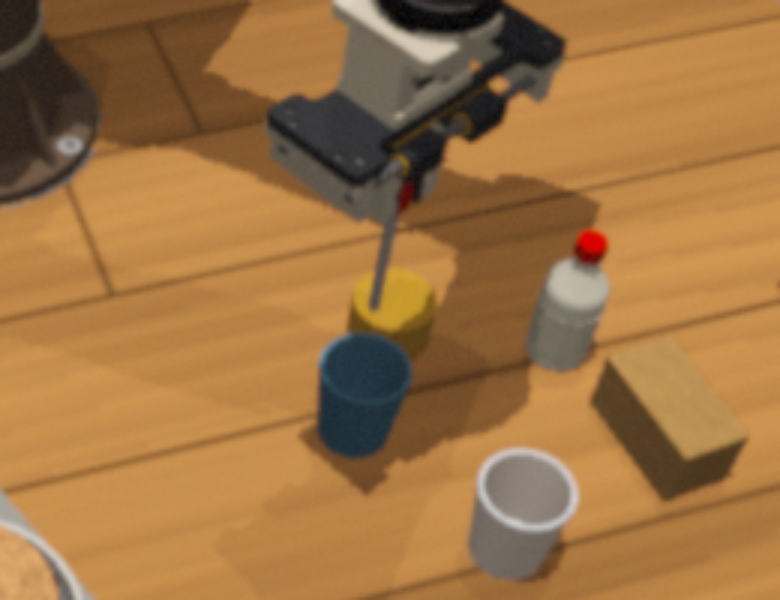

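```bash
python3 - <<'E'
from h import *
s=observe();d=snapshot("wrist");S=snapshot("scene")
x,y,z=s['eef_pos']; fz=.01+z-.1156
print(fz,proj(d,[x,y,fz],s),proj(S,[x,y,fz]),proj(S,[x,y,fz+.121]))
print(plane(d,(327,227),.08,s))
print(tri(ray(d,(326,239),s),ray(S,(405,181.3))))
E
```

```text
0.1454558655434105 [325.69268438 241.24659364] [403.97001765 182.46121657] [412.24574207 141.51705118]
[0.45034708 0.20403832 0.08      ]
(array([0.44778288, 0.20318891, 0.14717763]), np.float64(0.0034353135094315674))
```

```bash
python3 -m handwheel '[[[-0.002,0,0,0,0.01],[-0.002,0,0.02,0,0.01],[-0.002,0,0.05,0,0.01],[-0.002,0,0.08,0,0.01],[-0.002,0,0.105,0,0.01],[-0.002,0,0.12,0,0.01],[-0.002,0,0.129,0,0.01],[-0.002,0,0.133,0,0.01],[-0.002,0,0.133,0,0.01],[-0.002,0,0.133,0,0.01]]]' 30;  python3 - <<'E'
from h import *
s=observe();d=snapshot("wrist");cv2.imwrite("pics/w6.png",d["image"][:,:,::-1]);print(s['eef_pos'],s['wrist_force'])
d=snapshot("scene");cv2.imwrite("pics/s6.png",cv2.resize(d["image"][80:280,280:540],None,fx=3,fy=3)[:,:,::-1])
E
```

```text
t: 6.23
eef_pos: [0.4519, 0.2042, 0.1194]
ee_rot: [3.141, 0.001, -2.729]
wrist_force: [0.4, -0.4, -1.2]
finger_gap: 0.0192
[0.45185476 0.20417061 0.1193828 ] [ 0.36710311 -0.39292877 -1.23502869]
```

View pics/s6.png

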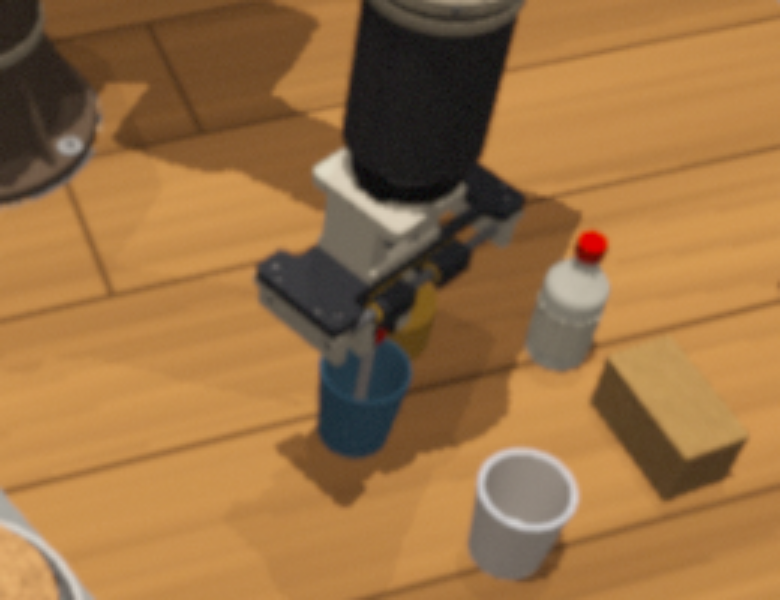

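The pin is inside the pot, at about (370,360) in the crop, and the pot hasn't moved. I'll lower it the last few millimetres until I feel the floor.

```bash
python3 -m handwheel '[[[0,0,0.003,0,0.01],[0,0,0.005,0,0.01],[0,0,0.006,0,0.01],[0,0,0.006,0,0.01]]]' 30
```

```text
t: 6.67
eef_pos: [0.451, 0.2038, 0.1124]
ee_rot: [-3.142, -0.0, -2.729]
wrist_force: [0.9, 0.4, -1.7]
finger_gap: 0.0193
```

```bash
python3 -m handwheel '[[[0,0,0.0015,0,0.01],[0,0,0.0015,0,0.01],[0,0,0.0015,0,0.01]]]' 30
```

```text
t: 6.92
eef_pos: [0.4512, 0.2038, 0.111]
ee_rot: [-3.142, -0.0, -2.729]
wrist_force: [1.3, 0.4, -0.9]
finger_gap: 0.0192
```

```bash
python3 -m handwheel '[[[0,0,0,0,0.055],[0,0,0,0,0.055],[0,0,0,0,0.07],[0,0,0,0,0.07],[0,0,0,0,0.07],[0,0,0,0,0.07],[0,0,0,0,0.07]]]' 30; python3 - <<'E'
from h import *
s=observe();d=snapshot("wrist");cv2.imwrite("pics/w7.png",d["image"][:,:,::-1]);print(s['eef_pos'],s['wrist_force'])
E
```

```text
t: 7.5
eef_pos: [0.4512, 0.2039, 0.1111]
ee_rot: [3.142, 0.0, -2.729]
wrist_force: [-0.6, 0.5, -0.8]
finger_gap: 0.0607
[0.45122521 0.20386356 0.11110061] [-0.56145398  0.50237498 -0.75924729]
```

View pics/w7.png

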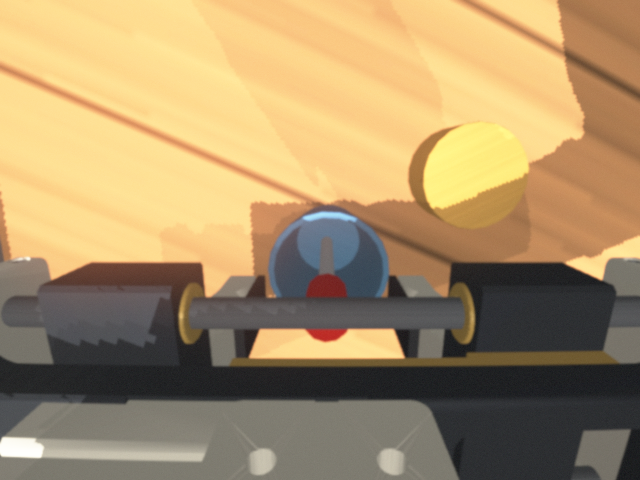

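The pin stands free in the pot, with the head at (327,307). I'll go straight up, then across to the wheel.

```bash
python3 -m handwheel '[[[0,0,-0.02,0,0.07],[0,0,-0.05,0,0.07],[0,0,-0.085,0,0.07],[0,0,-0.1,0,0.07],[0,0,-0.1,0,0.07],[0,0,-0.1,0,0.07]]]' 30; python3 - <<'E'
from h import *
s=observe();d=snapshot("wrist");cv2.imwrite("pics/w8.png",d["image"][:,:,::-1]);print(s['eef_pos'],s['wrist_force'])
d=snapshot("scene");cv2.imwrite("pics/s8.png",cv2.resize(d["image"][80:280,280:540],None,fx=3,fy=3)[:,:,::-1])
print(shift([.559,-.107,.16]), shift([.5795,-.1525,.16]))
E
```

```text
t: 8.05
eef_pos: [0.4515, 0.2042, 0.2121]
ee_rot: [3.14, 0.002, -2.729]
wrist_force: [-0.4, 0.2, -0.1]
finger_gap: 0.0701
[0.4514965  0.20424743 0.21207029] [-0.37285854  0.17967407 -0.05422159]
[ 0.0253 -0.3279  0.0504] [ 0.0247 -0.3778  0.0504]
```

View pics/s8.png

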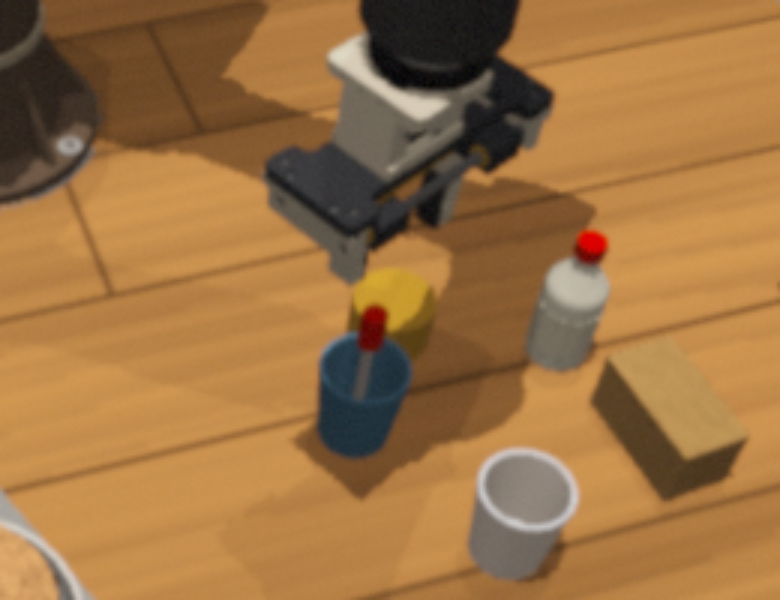

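View pics/w8.png

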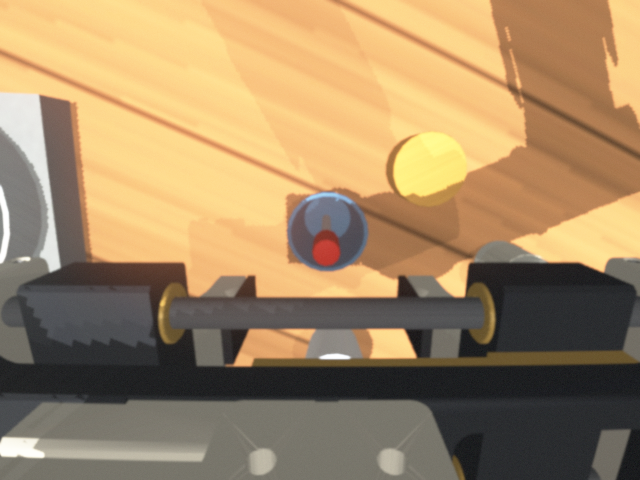

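The pin stands in the pot with its head at (372,328) in the scene crop, and the pot is upright. Now to the wheel with the fingers shut.

```bash
python3 -m handwheel '[[[0.002,-0.03,0,0,0.03],[0.005,-0.07,0,0,0],[0.008,-0.11,0,0,0],[0.011,-0.15,0,0,0],[0.015,-0.19,0,0,0],[0.018,-0.23,0,0,0],[0.021,-0.27,0.01,0,0],[0.024,-0.305,0.03,0,0],[0.0253,-0.32,0.05,0,0],[0.0253,-0.328,0.05,0,0],[0.0253,-0.328,0.05,0,0],[0.0253,-0.328,0.05,0,0],[0.0253,-0.328,0.05,0,0]]]' 30; python3 - <<'E'
from h import *
s=observe();d=snapshot("wrist");cv2.imwrite("pics/w9.png",d["image"][:,:,::-1]);print(s['eef_pos'],s['wrist_force'],s['finger_gap'])
print(shift([.559,-.107,.16]), shift([.5795,-.1525,.16]))
E
```

```text
t: 9.23
eef_pos: [0.5599, -0.1059, 0.1618]
ee_rot: [-3.141, 0.001, -2.728]
wrist_force: [1.1, 0.3, 0.5]
finger_gap: 0.0003
[ 0.55986541 -0.10592847  0.16177547] [1.07282987 0.30898821 0.48383811] 0.0002500386332409916
[ 0.0014 -0.0008  0.002 ] [ 0.001  -0.0507  0.002 ]
```

View pics/w9.png

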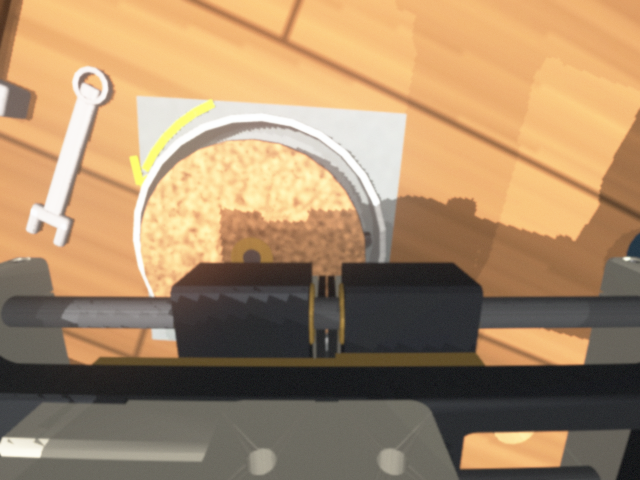

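```bash
python3 -m handwheel '[[[0.001,0,0.025,0,0],[0.001,0,0.042,0,0],[0.001,0,0.049,0,0],[0.001,0,0.049,0,0],[0.001,0,0.049,0,0]]]' ; python3 -m handwheel '[[[0,0,0.002,0,0],[0,0,0.003,0,0],[0,0,0.003,0,0]]]'; python3 -m handwheel '[[[0,0,0.001,0,0],[0,0,0.001,0,0],[0,0,0.001,0,0]]]'
```

```text
t: 9.7
eef_pos: [0.5592, -0.1066, 0.113]
ee_rot: [-3.141, 0.001, -2.727]
wrist_force: [-0.5, 0.4, -0.0]
finger_gap: 0.0006
t: 9.95
eef_pos: [0.5591, -0.107, 0.1097]
ee_rot: [-3.141, 0.001, -2.729]
wrist_force: [-0.3, 0.3, 0.6]
finger_gap: 0.0004
t: 10.2
eef_pos: [0.5587, -0.1072, 0.1082]
ee_rot: [-3.142, 0.0, -2.729]
wrist_force: [0.0, -0.2, -0.9]
finger_gap: 0.0004
```

```bash
python3 -m handwheel '[[[0,0,0.001,0,0],[0,0,0.0015,0,0],[0,0,0.0015,0,0]]]'; python3 -m handwheel '[[[0,0,0.001,0,0],[0,0,0.0015,0,0],[0,0,0.0015,0,0]]]'
```

```text
t: 10.45
eef_pos: [0.5586, -0.1072, 0.1064]
ee_rot: [3.141, -0.0, -2.729]
wrist_force: [-1.2, -0.1, 0.3]
finger_gap: 0.0002
t: 10.7
eef_pos: [0.5586, -0.1072, 0.1049]
ee_rot: [3.142, -0.0, -2.729]
wrist_force: [-0.6, -0.1, -0.1]
finger_gap: 0.0003
```

```bash
python3 -m handwheel '[[[0,0,0.001,0,0],[0,0,0.0015,0,0],[0,0,0.0015,0,0]]]'
```

```text
t: 10.95
eef_pos: [0.5587, -0.1071, 0.1035]
ee_rot: [3.142, -0.0, -2.729]
wrist_force: [-0.6, -0.2, -0.3]
finger_gap: 0.0003
```

```bash
python3 -m handwheel '[[[0,0,0.001,0,0],[0,0,0.0015,0,0],[0,0,0.0015,0,0]]]'
```

```text
t: 11.2
eef_pos: [0.5588, -0.1071, 0.1022]
ee_rot: [-3.142, 0.0, -2.729]
wrist_force: [-2.0, 1.0, 2.4]
finger_gap: 0.0006
```

```bash
python3 -m handwheel '[[[0,0,0.001,0,0],[0,0,0.001,0,0],[0,0,0.001,0,0]]]'
```

```text
t: 11.45
eef_pos: [0.5588, -0.1071, 0.1013]
ee_rot: [-3.142, 0.0, -2.729]
wrist_force: [-1.3, 1.1, 4.2]
finger_gap: 0.0006
```

The face is at about z = 0.103 (2.4 N at 0.1022, 4.2 N at 0.1013). I'll press 1 mm deeper and begin dragging slowly anticlockwise, which is decreasing angle in tool axes.

```bash
python3 -m handwheel '[[[0,0,0.001,0,0],[0.0044,-0.0002,0.001,0,0],[0.0087,-0.0008,0.001,0,0],[0.0129,-0.0017,0.001,0,0],[0.0171,-0.003,0.001,0,0],[0.0211,-0.0047,0.001,0,0],[0.025,-0.0067,0.001,0,0]]]'; python3 - <<'E'
from h import *
s=observe();print(s['eef_pos'],s['wrist_force'])
d=snapshot("top");cv2.imwrite("pics/t10.png",cv2.resize(d["image"][140:290,300:500],None,fx=4,fy=4)[:,:,::-1])
d=snapshot("scene");cv2.imwrite("pics/s10.png",cv2.resize(d["image"][200:400,150:410],None,fx=3,fy=3)[:,:,::-1])
E
```

```text
t: 12.03
eef_pos: [0.5393, -0.1234, 0.1006]
ee_rot: [-3.141, 0.002, -2.728]
wrist_force: [2.4, 1.6, 4.4]
finger_gap: 0.0005
[ 0.53928465 -0.12338869  0.10061902] [2.41697059 1.62088924 4.3738459 ]
```

View pics/s10.png

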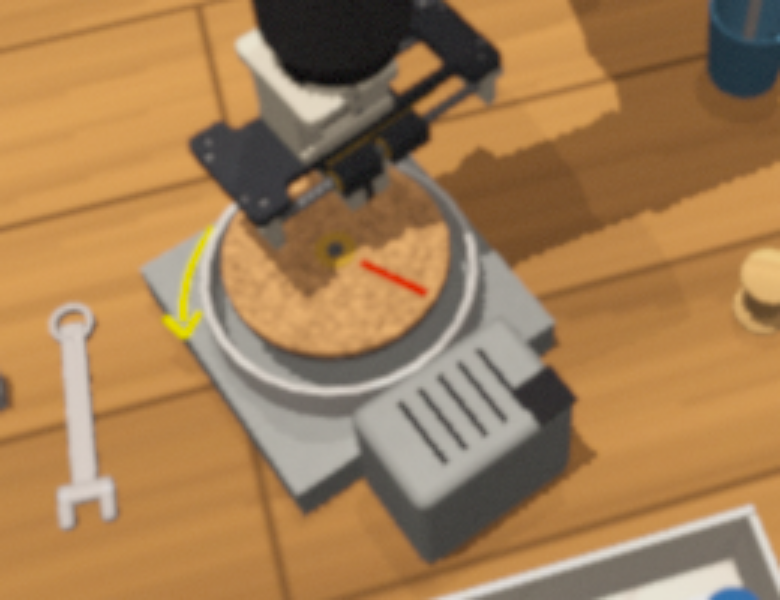

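The stripe swung anticlockwise to point from (362,263) to (425,292), so the wheel follows the finger. Pressing slightly more and continuing.

```bash
python3 -m handwheel '[[[0.0036,-0.0023,0.0006,0,0],[0.0071,-0.005,0.0006,0,0],[0.0133,-0.0112,0.0006,0,0],[0.0183,-0.0183,0.0006,0,0],[0.022,-0.0262,0.0006,0,0],[0.0242,-0.0346,0.0006,0,0],[0.025,-0.0433,0.0006,0,0],[0.0242,-0.052,0.0006,0,0],[0.022,-0.0604,0.0006,0,0],[0.0183,-0.0683,0.0006,0,0]]]'; python3 - <<'E'
from h import *
s=observe();print(s['eef_pos'],s['wrist_force'])
d=snapshot("scene");cv2.imwrite("pics/s11.png",cv2.resize(d["image"][200:400,150:410],None,fx=3,fy=3)[:,:,::-1])
E
```

```text
t: 12.97
eef_pos: [0.548, -0.1937, 0.0994]
ee_rot: [3.141, -0.001, -2.729]
wrist_force: [-1.3, 2.7, 7.6]
finger_gap: 0.0001
[ 0.54797856 -0.19367003  0.09944195] [-1.30096073  2.73799775  7.59167045]
```

View pics/s11.png

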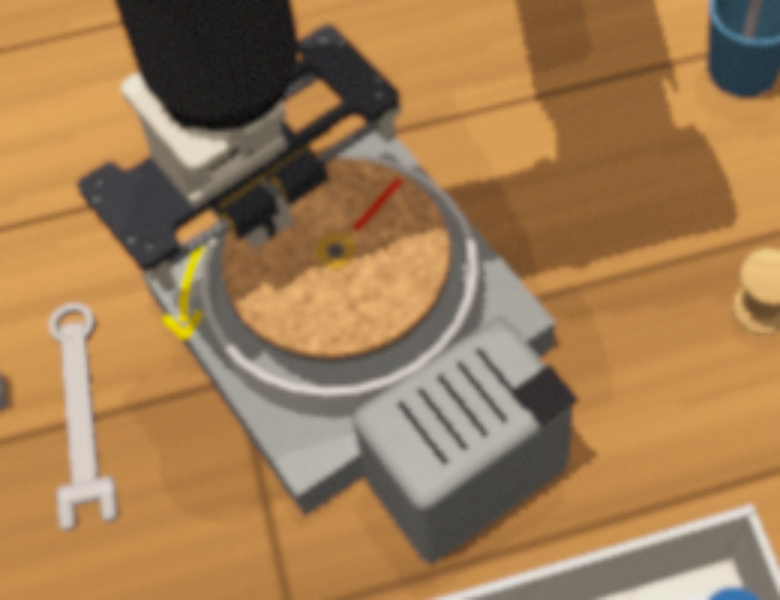

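```bash
python3 -m handwheel '[[[-0.0025,-0.0036,-0.0003,0,0],[-0.005,-0.0071,-0.0003,0,0],[-0.0112,-0.0133,-0.0003,0,0],[-0.0183,-0.0183,-0.0003,0,0],[-0.0262,-0.022,-0.0003,0,0],[-0.0346,-0.0242,-0.0003,0,0],[-0.0433,-0.025,-0.0003,0,0],[-0.052,-0.0242,-0.0003,0,0],[-0.0604,-0.022,-0.0003,0,0],[-0.0683,-0.0183,-0.0003,0,0]]]'
```

```text
t: 13.85
eef_pos: [0.6181, -0.1839, 0.0998]
ee_rot: [-3.141, -0.003, -2.729]
wrist_force: [-1.3, -3.1, 6.3]
finger_gap: 0.0006
```

```bash
python3 -m handwheel '[[[-0.0036,0.0023,0,0,0],[-0.0071,0.005,0,0,0],[-0.0133,0.0112,0,0,0],[-0.0183,0.0183,0,0,0],[-0.022,0.0262,0,0,0],[-0.0242,0.0346,0,0,0],[-0.025,0.0433,0,0,0],[-0.0242,0.052,0,0,0],[-0.022,0.0604,0,0,0],[-0.0183,0.0683,0,0,0]]]'; python3 - <<'E'
from h import *
s=observe();print(s['eef_pos'],s['wrist_force'])
d=snapshot("scene");cv2.imwrite("pics/s12.png",cv2.resize(d["image"][200:400,150:410],None,fx=3,fy=3)[:,:,::-1])
E
```

```text
t: 14.68
eef_pos: [0.6091, -0.1133, 0.1004]
ee_rot: [-3.14, 0.001, -2.728]
wrist_force: [2.4, -3.0, 5.7]
finger_gap: 0.0007
[ 0.60910874 -0.11327321  0.10041894] [ 2.42869342 -2.95251911  5.70168177]
```

View pics/s12.png

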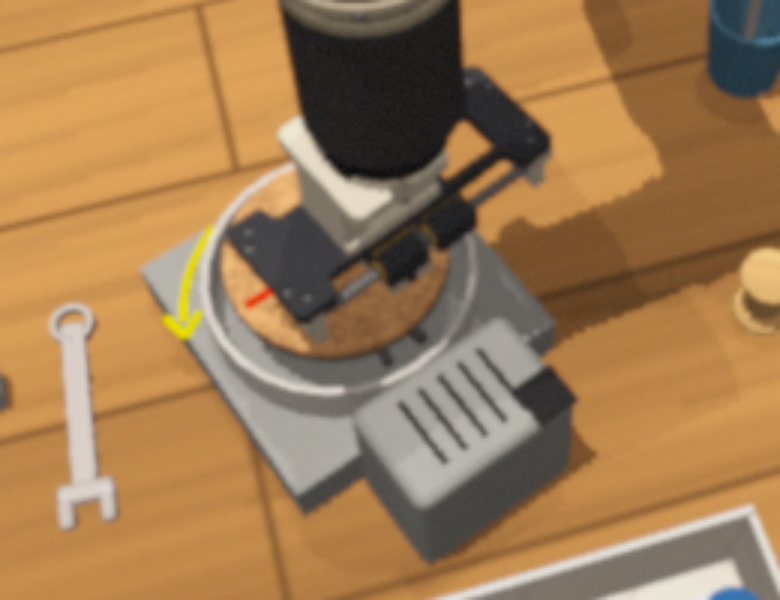

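The stripe end is at (255,297), about 280° round and following the finger. Continuing.

```bash
python3 -m handwheel '[[[0.0025,0.0036,0.0003,0,0],[0.005,0.0071,0.0003,0,0],[0.0112,0.0133,0.0003,0,0],[0.0183,0.0183,0.0003,0,0],[0.0262,0.022,0.0003,0,0],[0.0346,0.0242,0.0003,0,0],[0.0433,0.025,0.0003,0,0],[0.052,0.0242,0.0003,0,0],[0.0604,0.022,0.0003,0,0],[0.0683,0.0183,0.0003,0,0]]]'
```

```text
t: 15.57
eef_pos: [0.5391, -0.1234, 0.1002]
ee_rot: [-3.141, 0.002, -2.728]
wrist_force: [2.5, 2.8, 6.6]
finger_gap: 0.0002
```

```bash
python3 -m handwheel '[[[0.0036,-0.0023,0.0002,0,0],[0.0071,-0.005,0.0002,0,0],[0.0133,-0.0112,0.0002,0,0],[0.0183,-0.0183,0.0002,0,0],[0.022,-0.0262,0.0002,0,0],[0.0242,-0.0346,0.0002,0,0],[0.025,-0.0433,0.0002,0,0],[0.0242,-0.052,0.0002,0,0],[0.022,-0.0604,0.0002,0,0],[0.0183,-0.0683,0.0002,0,0]]]'
```

```text
t: 16.4
eef_pos: [0.548, -0.1937, 0.0993]
ee_rot: [3.141, -0.001, -2.729]
wrist_force: [-2.2, 3.6, 7.1]
finger_gap: 0.0003
```

```bash
python3 - <<'E'
from h import *
s=observe();print(s['eef_pos'],s['wrist_force'])
d=snapshot("scene");cv2.imwrite("pics/s13.png",cv2.resize(d["image"][200:400,150:410],None,fx=3,fy=3)[:,:,::-1])
E
```

```text
[ 0.54801108 -0.19366531  0.09926392] [-2.24522621  3.5904991   7.07305605]
```

View pics/s13.png

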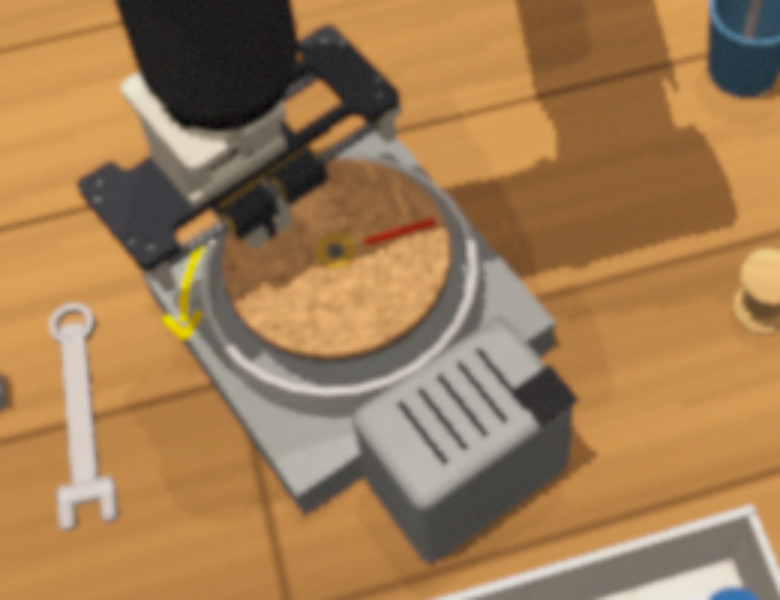

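The stripe now runs from (365,241) to (433,222), about 35° short of where the finger has gone, so there is some slip. I'll do another 180° for margin.

```bash
python3 -m handwheel '[[[-0.0025,-0.0036,0,0,0],[-0.005,-0.0071,0,0,0],[-0.0112,-0.0133,0,0,0],[-0.0183,-0.0183,0,0,0],[-0.0262,-0.022,0,0,0],[-0.0346,-0.0242,0,0,0],[-0.0433,-0.025,0,0,0],[-0.052,-0.0242,0,0,0],[-0.0604,-0.022,0,0,0],[-0.0683,-0.0183,0,0,0]]]'
```

```text
t: 17.28
eef_pos: [0.6182, -0.1839, 0.0994]
ee_rot: [-3.141, -0.002, -2.729]
wrist_force: [-1.1, -3.4, 7.0]
finger_gap: 0.0006
```

```bash
python3 -m handwheel '[[[-0.0036,0.0023,0,0,0],[-0.0071,0.005,0,0,0],[-0.0133,0.0112,0,0,0],[-0.0183,0.0183,0,0,0],[-0.022,0.0262,0,0,0],[-0.0242,0.0346,0,0,0],[-0.025,0.0433,0,0,0],[-0.0242,0.052,0,0,0],[-0.022,0.0604,0,0,0],[-0.0183,0.0683,0,0,0],[-0.0183,0.0683,0,0,0],[-0.0183,0.0683,-0.002,0,0],[-0.0183,0.0683,-0.01,0,0],[-0.0183,0.0683,-0.04,0,0],[-0.0183,0.0683,-0.08,0,0],[-0.0183,0.0683,-0.11,0,0],[-0.0183,0.0683,-0.12,0,0],[-0.0183,0.0683,-0.12,0,0]]]'; python3 - <<'E'
from h import *
s=observe();print(s['eef_pos'],s['wrist_force'],s['t'])
d=snapshot("scene");cv2.imwrite("pics/s14.png",cv2.resize(d["image"][200:400,150:410],None,fx=3,fy=3)[:,:,::-1])
d=snapshot("top");cv2.imwrite("pics/t14.png",cv2.resize(d["image"][140:290,300:500],None,fx=4,fy=4)[:,:,::-1])
E
```

```text
t: 18.78
eef_pos: [0.6093, -0.1132, 0.2227]
ee_rot: [-3.14, 0.004, -2.729]
wrist_force: [-0.0, 0.3, 0.5]
finger_gap: 0.0007
[ 0.60926847 -0.11316206  0.22272163] [-0.0141103   0.29230079  0.45279291] 18.7833
```

View pics/s14.png

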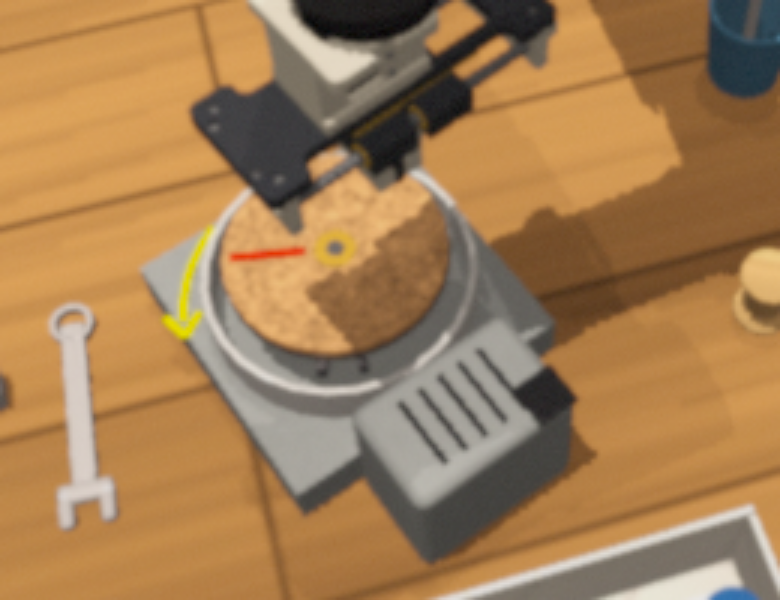

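View pics/t14.png

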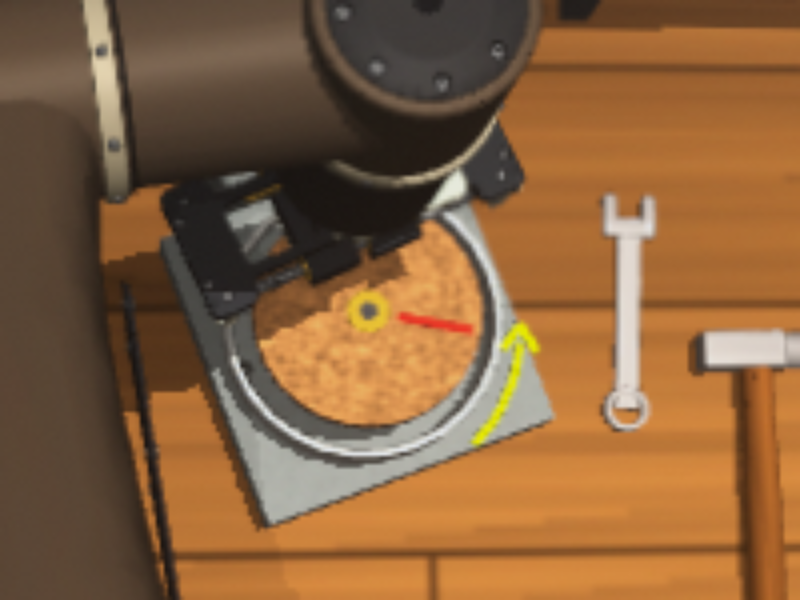

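In the top crop the stripe points from the hub to (470,328), against up-left at the start. That is 241° plus the full turn seen along the way, about 601° or 10.5 rad. One last check of the pot and bystanders.

```bash
python3 - <<'E'
from h import *
s=observe();print(s['eef_pos'],s['wrist_force'],abs(s['dq']).max())
d=snapshot("scene");cv2.imwrite("pics/s15.png",d["image"][:,:,::-1])
print(blobs(red(d)))
a=cv2.imread("pics/scene0.png")[:,:,::-1]
h=hsv(d)
print("top", shift([0,0,0])*0)
E
```

```text
[ 0.60751211 -0.11283596  0.21872555] [-0.19911772  0.72402194 -1.13753423] 0.023474873696005497
[([476.7, 162.0], [473, 158, 9, 9, 67]), ([403.7, 189.2], [400, 183, 8, 13, 84])]
top [0. 0. 0.]
```

View pics/s15.png

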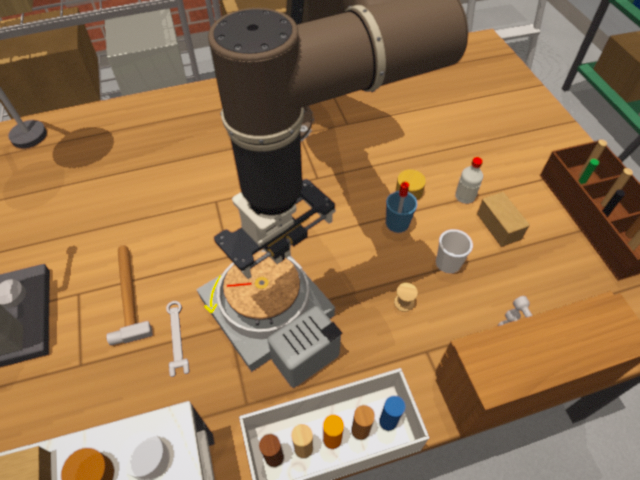

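The pin stands in the pot with its head at (404,189). The bystanders are where they started, the wheel is still and the arm is clear, so I'm handing in.

```bash
python3 -c "
from bench import job_done
print(job_done())"
```

```text
the job is handed in; nothing more can be done
None
```

The pin is standing in the blue pot, the wheel has been turned by hand well past one and a quarter turns, and the job is handed in at about 19 s of the 72 s.

- **Pin:** I pulled it straight up and lowered it into the pot until the foot was at the floor. The last scene picture shows it standing in the pot, with the pot upright and where it was.
- **Wheel:** I felt the cork face at about 103 mm above the bench. I dragged it anticlockwise for 660° of finger travel, at 4 to 8 N in the readings taken at the end of each move. Forces between those readings were not seen.
- **Turn achieved:** the stripe's position, counted over the pictures, gives about 600° (10.5 rad, needed 7.8). The finger slipped by about 60° in all. The joint value itself cannot be read directly.
- **Last checks:** the tip was about 115 mm above the wheel and touching nothing. No bystander had visibly moved in the last scene picture; I measured only the glue bottle's cap, which had not shifted. One reading showed −1.1 N on the wrist with the arm clear, which is within the noise seen earlier.

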